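# Sweep the brass nuts into the catch trough

### The arm

A 6-joint arm with a two-finger parallel gripper is mounted at the origin on a cart in front of the work surface, level with it; the furniture and walls round the work are solid. World frame = base frame: x ahead of the robot, y to its left, z up, the work surface at z = 0. Lengths are in m, angles in rad, forces in N, time in s.
With the tool pointing down it reaches from about 0.35 to 0.975 m from the base axis. Payload 4.9 kg.
Tool frame: the origin (TCP) lies between the finger pads; the fingertips stand 8 mm ahead of it and the grasp point (between the pads) lies 11 mm behind it; z points along the fingers, y is the direction in which the jaws open and shut (so a half turn about z gives the same grasp; the last joint's range is limited). The gripper opens to 85 mm and grips with 20 to 120 N. Pads are 22 mm wide; open, the fingers measure 114 mm over their backs; the gripper's body (76 mm by 85 mm) begins 54 mm behind the grasp point. The pads swing forward as they close: fully open they stand 13 mm farther back than shut.
Start: joints at [1.196, 0.053, 1.613, -0, 1.476, -0.119], TCP at [0.158, 0.605, 0.239] pointing down, gripper open.
Joint ranges: [-3.01, 3.01], [-1.01, 2.22], [0.06, 2.58], [-1.02, 4.17], [0.09, 2.62], [-3.14, 3.14]. Speed limits (rad/s): [2.57, 2.57, 3.14, 3.14, 3.14, 3.14].

### API

Orientations are given as a rotation vector (axis times angle).
In Python, from station import ctrl gives the robot as it stands. The module is installed in compiled form; this text tells all that it offers.
- The arm moves only by the shell command python3 -m creep 'ROWS' [FORCE]. ROWS is JSON, a list of rows, each an object with "hand": the opening, from 0 (shut) to 1 (fully open); "translation": the shift along the tool's x, y, z in cm, a list of three; "delta_rot": the turn, a rotation vector about the tool's x, y, z in degrees, a list of three. A call has 1 to 8 rows; each row shifts and turns the commanded pose from where the row before left it, along the tool's axes as they then stand; what a row does not reach is not made up. A row lasts 1/8 s, in which the tool goes at most 62.5 mm and 10.7 degrees, less where a joint would pass 70% of its speed; a pose out of reach is approached as far as the arm can. A call with a gripper value outside its range is refused whole. The fingers move at their own pace and stop on an object; FORCE is the grip in N (left out, the last holds). Time passes only in rows, so rows that do not move let the fingers close. It gives the time, the measured TCP pose, the force and the opening at its end, in the units of the state.
- ctrl.get_obs(): the state, without advancing time (a new reading comes with each control period).
- ctrl.get_image(name): name is "scene" or "top" or "wrist"; returns (picture, depth): 420x560x3 uint8, red, green, blue; 420x560 float32, m along the optical axis (not along the pixel's ray), 0 where there is no reading.
- ctrl.calibration(name): a dict with "fx", "fy", "cx", "cy" (pixels), "dist" ([k1, k2, p1, p2, k3] as OpenCV has them; the pictures are not rectified), "T" (4x4, takes a point from camera to world coordinates). Camera axes: x right, y up, looking along -z (the intrinsics and any distortion apply to the point x, -y, -z); pixel columns grow to the right and rows downward; lengths in m; the calibration is good to about 2 mm. A picture is of the moment at which its call begins: read the wrist's pose just before it. calibration takes no time and is no camera call; for the wrist camera it gives the pose at the moment of the call.
- ctrl.finish_job(): hands the job in, once; it reports no verdict.
The state is a dict: "t": time; "q": joint angles; "dq": joint speeds; "effort": joint torques, N m; "tool_pos": TCP position; "tool_rot": TCP orientation; "contact_force": force on the tool from outside, world axes, zero at the start; "wrist_torque": the same for the moment, N m; "opening": finger opening in m.
Only numpy, scipy, OpenCV 4.12 (cv2) and the standard library are available. Lean on these libraries where they do the work, as an engineer would, in place of code of your own. Each camera call takes 0.05 s, during which the arm holds its last target.

### The job

With the fingertips, sweep the three brass nuts across the blue sorting board and over its open front edge into the metal catch trough; push them only, do not pick any nut up. The black nut stays lying on the blue deck, and the tape roll, the pink model and the jar behind the board stay where they are.

Things in the scene. Friction and masses are not known exactly. Their poses are not given: they have to be found in the camera images.
- sorting_board: Low sorting board fixed to the bench: flat blue deck, metal catch trough along its front (robot's side). Origin: at bench height under the middle of the deck's front edge; x points back over the deck, y left along the edge. Deck: 30 mm high, x 0 to 165, y -100 to 100 mm, with a rim 5 mm thick and 8 mm above the deck at the back and both sides, none at the front. Trough: see trough.
- trough (a point): Centre of the trough's floor, axes as the board's. The trough covers x from -75 to 0 mm of the board's frame over the whole width; its floor is 5 mm above the bench, 25 mm below the deck; its front wall is as high as the deck.
- drop_edge (a point): Middle of the deck's front edge, at deck height, 30 mm above the bench. Axes as the board's. The four nuts lie side by side on the deck, 50 to 110 mm behind this edge, about 42 mm apart along it, in any order, at least 45 mm in front of the back rim.
- brass_nut_a_center (a point): Brass-coloured hexagon nut lying flat on the deck at the start, 24 mm across its flats (28 mm over its corners), 14 mm high, about 50 g, slides easily. This point is its centre, 7 mm above its underside.
- brass_nut_b_center (a point): Brass-coloured hexagon nut lying flat on the deck at the start, 24 mm across its flats (28 mm over its corners), 14 mm high, about 50 g, slides easily. This point is its centre, 7 mm above its underside.
- brass_nut_c_center (a point): Brass-coloured hexagon nut lying flat on the deck at the start, 24 mm across its flats (28 mm over its corners), 14 mm high, about 50 g, slides easily. This point is its centre, 7 mm above its underside.
- black_nut_center (a point): Black hexagon nut lying flat on the deck at the start, 24 mm across its flats (28 mm over its corners), 14 mm high, about 50 g, slides easily. This point is its centre, 7 mm above its underside. It stays on the deck.
- tape: Roll of masking tape lying flat behind the board, 66 mm across, 20 mm high; loose, origin in the middle of its underside. Not part of the work.
- pink_model: Pink dental stone model behind the board, 54 x 60 mm, 28 mm high; loose, origin in the middle of its underside. Not part of the work.
- jar: White screw jar with an orange-red lid behind the board, 45 mm across, 55 mm high; loose, origin in the middle of its underside. Not part of the work.

How it is judged:
By the outcome, as a careful person would: the job done as asked, in the order asked, and still so for the second after the job is handed in, with the robot touching nothing.
It also fails if it takes over 48 s, if anything falls off the work surface, if the arm or the gripper's body presses on something with over 40 N, if the wrist force passes 120 N, or if a joint passes its speed limit or range.

## Working session

There is one attempt and no reset: what is moved stays moved. The work goes in short steps, Python scripts to look and compute and a shell command to move; the robot and the scene stay as the last step left them, time stands still between calls to the robot, and variables do not carry over. Pictures are saved under pics/ and viewed, and the job is handed in when it is done.

```bash
mkdir -p pics; python3 - <<'E'
from station import ctrl
import cv2,numpy as np
o=ctrl.get_obs();print({k:np.round(v,3).tolist() for k,v in o.items()})
for n in ["scene","top"]:
    im,d=ctrl.get_image(n);cv2.imwrite(f"pics/{n}0.png",im[:,:,::-1]);np.savez(f"{n}0.npz",im=im,d=d)
    c=ctrl.calibration(n);print(n,c)
E
```

```text
{'t': 0.0, 'q': [1.196, 0.053, 1.614, -0.0, 1.476, -0.119], 'dq': [-0.001, -0.002, 0.0, 0.001, -0.001, -0.001], 'effort': [-0.001, -39.368, -37.018, -0.0, 0.007, 0.0], 'tool_pos': [0.158, 0.604, 0.238], 'tool_rot': [-0.401, -3.115, 0.003], 'contact_force': [0.367, 0.084, 0.647], 'wrist_torque': [0.023, -0.014, -0.046], 'opening': 0.085}
scene {'fx': 508.8524327596472, 'fy': 508.8524327596472, 'cx': 275.99660008460154, 'cy': 208.05374853514672, 'dist': array([0.00094659, 0.        , 0.        , 0.        , 0.        ]), 'T': array([[ 0.85814206,  0.2223167 , -0.46278234,  0.14911671],
       [-0.51312902,  0.40132566, -0.758707  , -0.7788791 ],
       [ 0.0170532 ,  0.88854544,  0.45847158,  0.44521456],
       [ 0.        ,  0.        ,  0.        ,  1.        ]])}
top {'fx': 423.33221245029006, 'fy': 423.33221245029006, 'cx': 280.8551795091693, 'cy': 206.16408408876697, 'dist': array([-0.09640536,  0.        ,  0.        ,  0.        ,  0.        ]), 'T': array([[-0.01905308,  0.99791962, -0.06159066,  0.50614119],
       [-0.99941346, -0.02076241, -0.02723323, -0.13231118],
       [-0.02845535,  0.06103566,  0.99772989,  0.91848623],
       [ 0.        ,  0.        ,  0.        ,  1.        ]])}
```

View pics/top0.png

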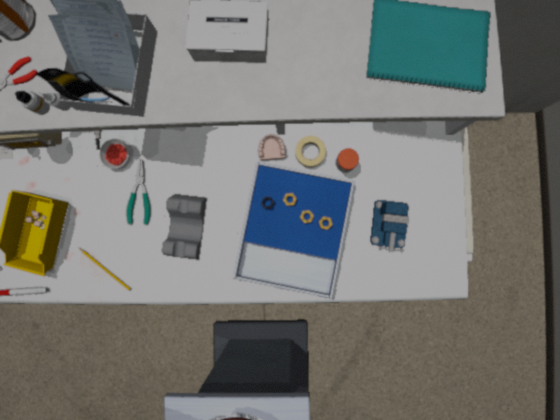

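View pics/scene0.png

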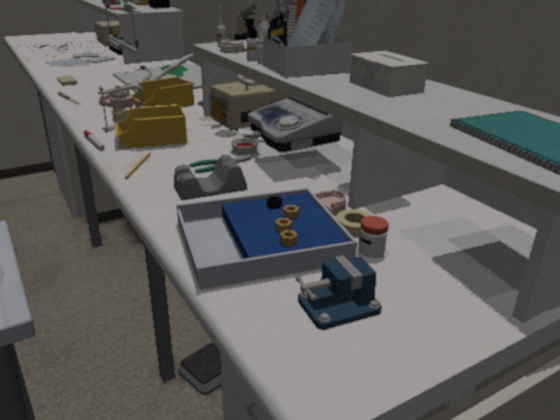

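The top view shows the black nut at (268,203) and brass nuts at (290,199), (307,216) and (326,222). The deck's front edge runs from about (245,243) to (341,262). A shelf overhangs the area behind the board.

```bash
cat > h.py <<'E'
import numpy as np,cv2
from station import ctrl
def ray(n,px,z,c=None):
    c=c or ctrl.calibration(n)
    K=np.array([[c['fx'],0,c['cx']],[0,c['fy'],c['cy']],[0,0,1]])
    u=cv2.undistortPoints(np.array(px,float).reshape(-1,1,2),K,np.array(c['dist'])).reshape(-1,2)
    d=np.c_[u[:,0],-u[:,1],-np.ones(len(u))]@c['T'][:3,:3].T
    o=c['T'][:3,3]; s=(z-o[2])/d[:,2]
    return o+d*s[:,None]
E
python3 - <<'E'
from h import *
z=np.load('top0.npz');im=z['im'];d=z['d']
hsv=cv2.cvtColor(im,cv2.COLOR_RGB2HSV)
sub=np.zeros(im.shape[:2],bool);sub[170:260,240:350]=1
br=(sub&(hsv[...,0]>8)&(hsv[...,0]<30)&(hsv[...,1]>80)).astype(np.uint8)
bk=(sub&(hsv[...,2]<45)).astype(np.uint8)
bl=((hsv[...,0]>100)&(hsv[...,0]<125)&(hsv[...,1]>150)&sub).astype(np.uint8)
for nm,m in(('br',br),('bk',bk)):
    n,l,s,c=cv2.connectedComponentsWithStats(m)
    for i in range(1,n):
        if s[i,4]>15:
            cc=s[i,:2]+(s[i,2:4]-1)/2
            print(nm,s[i],cc,ray('top',[c[i]],.044)[0].round(4),ray('top',[cc],.042)[0].round(4))
m=(bl|br|bk);m=cv2.morphologyEx(m,cv2.MORPH_CLOSE,np.ones((9,9)))
cs=max(cv2.findContours(m,0,2)[0],key=cv2.contourArea)
b=cv2.boxPoints(cv2.minAreaRect(cs));print(b,ray('top',b,.03).round(4))
x=cs[:,0]; 
print(cv2.approxPolyDP(cs,4,True)[:,0].tolist())
# blow up crop
cv2.imwrite('pics/crop.png',cv2.resize(im[130:310,225:365,::-1],None,fx=3.3,fy=3.3,interpolation=cv2.INTER_CUBIC))
# shelf height
print('shelf z/xy'); 
for p in [(150,60),(300,118),(230,100),(420,110),(310,150)]:
    dep=d[p[1],p[0]];c=ctrl.calibration('top')
    a=ray('top',[p],0)[0];o=c['T'][:3,3];u=(a-o);k=-(c['T'][:3,:3].T@u)[2];print(p,dep,(o+u*dep/k).round(3))
E
```

```text
br [284 194  12  12  78] [289.5 199.5] [ 0.5741 -0.1265  0.044 ] [ 0.5737 -0.1266  0.042 ]
br [301 211  12  12  76] [306.5 216.5] [ 0.5375 -0.1609  0.044 ] [ 0.5377 -0.1611  0.042 ]
br [319 217  13  12  81] [325.  222.5] [ 0.5241 -0.1991  0.044 ] [ 0.5245 -0.199   0.042 ]
[[243.7308  240.34615]
 [258.8077  164.96153]
 [350.53848 183.3077 ]
 [335.46158 258.69232]] [[ 0.4907 -0.0287  0.03  ]
 [ 0.6495 -0.0629  0.03  ]
 [ 0.6062 -0.2558  0.03  ]
 [ 0.4488 -0.2199  0.03  ]]
[[259, 170], [244, 240], [335, 258], [349, 183]]
shelf z/xy
(150, 60) 0.73149776 [0.813 0.113 0.211]
(300, 118) 0.73017764 [ 0.703 -0.149  0.198]
(230, 100) 0.73401076 [ 0.738 -0.027  0.2  ]
(420, 110) 0.72224504 [ 0.712 -0.357  0.201]
(310, 150) 0.92681986 [ 0.685 -0.174 -0.001]
```

View pics/crop.png

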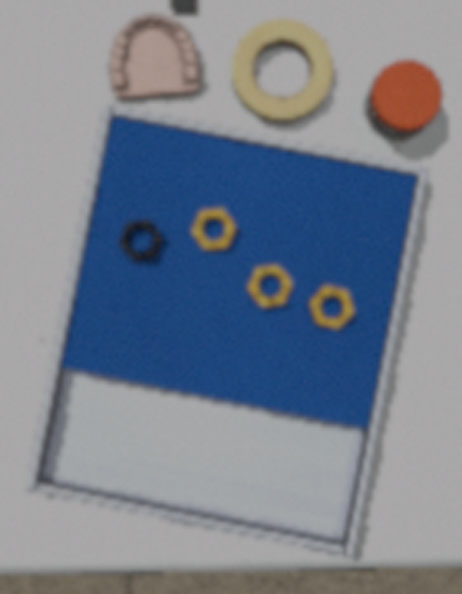

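```bash
cat >> h.py <<'E'
from scipy.spatial.transform import Rotation as R
psi=np.deg2rad(-12.35)
X=np.array([np.cos(psi),np.sin(psi),0]);Y=np.array([-X[1],X[0],0]);O=np.array([.4698,-.1243,0])
def b2w(x,y,z): return O+X*x+Y*y+np.array([0,0,z])
def w2b(p): p=np.asarray(p)-O;return np.array([p@X,p@Y,p[2]])
def st():
    o=ctrl.get_obs();Rm=R.from_rotvec(o['tool_rot']).as_matrix();p=np.array(o['tool_pos'])
    des=np.c_[-X,Y,[0,0,-1]]
    dr=np.rad2deg(R.from_matrix(Rm.T@des).as_rotvec())
    print('t',round(o['t'],2),'board',(w2b(p)*1000).round(1),'rot left deg',dr.round(2),'F',np.round(o['contact_force'],1),'open',round(o['opening'],4))
    return p,Rm,des
def go(x,y,z):
    p,Rm,des=st();v=b2w(x,y,z)-p;print('now-axes cm',(Rm.T@v*100).round(2),'aligned cm',(des.T@v*100).round(2))
E
python3 - <<'E'
from h import *
z=np.load('top0.npz')
for p,h in (((268.3,203.3),.042),((289.5,199.5),.042),((306.5,216.5),.042),((325.,222.5),.042)):
    print((w2b(ray('top',[p],h)[0])*1000).round(1))
# scene cross-check
im=np.load('scene0.npz')['im'];hsv=cv2.cvtColor(im,cv2.COLOR_RGB2HSV)
m=((hsv[...,0]>8)&(hsv[...,0]<30)&(hsv[...,1]>110)).astype(np.uint8);m[:200]=0;m[250:]=0;m[:,:260]=0;m[:,310:]=0
n,l,s,c=cv2.connectedComponentsWithStats(m)
for i in range(1,n):
    if s[i,4]>15: print('scene',c[i],(w2b(ray('scene',[s[i,:2]+(s[i,2:4]-1)/2],.038)[0])*1000).round(1))
go(.13,.02,.20)
E
```

```text
[85.7 61.7 42. ]
[102.  20.  42.]
[ 74.2 -21.4  42. ]
[ 69.4 -61.3  42. ]
scene [287.11764706 225.54117647] [ 81.4 -24.3  38. ]
t 0.1 board [-460.5  644.9  238.2] rot left deg [-0.1  -0.01 -2.31] F [-0.6 -0.6 -0. ] open 0.0851
now-axes cm [-61.51 -60.06   3.91] aligned cm [-59.05 -62.49   3.82]
```

```bash
python3 -m creep '[{"hand":0.12,"translation":[0,0,0],"delta_rot":[0,0,-2.3]},{"hand":0.12,"translation":[-3.7,-3.9,0],"delta_rot":[0,0,0]},{"hand":0.12,"translation":[-3.7,-3.9,0],"delta_rot":[0,0,0]},{"hand":0.12,"translation":[-3.7,-3.9,0],"delta_rot":[0,0,0]},{"hand":0.12,"translation":[-3.7,-3.9,0],"delta_rot":[0,0,0]},{"hand":0.12,"translation":[-3.7,-3.9,0],"delta_rot":[0,0,0]},{"hand":0.12,"translation":[-3.7,-3.9,0],"delta_rot":[0,0,0]},{"hand":0.12,"translation":[-3.7,-3.9,0],"delta_rot":[0,0,0]}]'
python3 -c "
from h import *
go(.135,.02,.2)"
```

```text
t: 1.1
tool_pos: [0.3531, 0.2809, 0.2389]
tool_rot: [-0.338, -3.123, 0.0]
contact_force: [1.1, 0.9, -0.4]
opening: 0.01
t 1.1 board [-200.7  370.8  238.9] rot left deg [-0.01 -0.    0.01] F [ 1.1  0.9 -0.4] open 0.01
now-axes cm [-33.56 -35.09   3.89] aligned cm [-33.57 -35.08   3.89]
```

```bash
python3 -m creep '[{"hand":0.12,"translation":[-4.1,-4.3,0.3],"delta_rot":[0,0,0]},{"hand":0.12,"translation":[-4.1,-4.3,0.3],"delta_rot":[0,0,0]},{"hand":0.12,"translation":[-4.1,-4.3,0.3],"delta_rot":[0,0,0]},{"hand":0.12,"translation":[-4.1,-4.3,0.3],"delta_rot":[0,0,0]},{"hand":0.12,"translation":[-4.1,-4.3,0.3],"delta_rot":[0,0,0]},{"hand":0.12,"translation":[-4.1,-4.3,0.3],"delta_rot":[0,0,0]},{"hand":0.12,"translation":[-4.1,-4.3,0.3],"delta_rot":[0,0,0]},{"hand":0.12,"translation":[-4.1,-4.3,0.3],"delta_rot":[0,0,0]}]'
python3 - <<'E'
from h import *
go(.135,.02,.09)
c=ctrl.calibration('wrist')
im,d=ctrl.get_image('wrist');cv2.imwrite('pics/w1.png',im[:,:,::-1]);np.save('w1d.npy',d)
import pickle;pickle.dump(c,open('w1c.pkl','wb'))
E
```

```text
t: 2.1
tool_pos: [0.6, -0.1255, 0.2146]
tool_rot: [-0.339, -3.123, -0.001]
contact_force: [0.7, 0.9, 0.1]
opening: 0.0103
t 2.1 board [127.5  26.7 214.6] rot left deg [ 0.02 -0.04 -0.03] F [0.7 0.9 0.1] open 0.0103
now-axes cm [-0.76 -0.68 12.46] aligned cm [-0.75 -0.67 12.46]
```

View pics/w1.png

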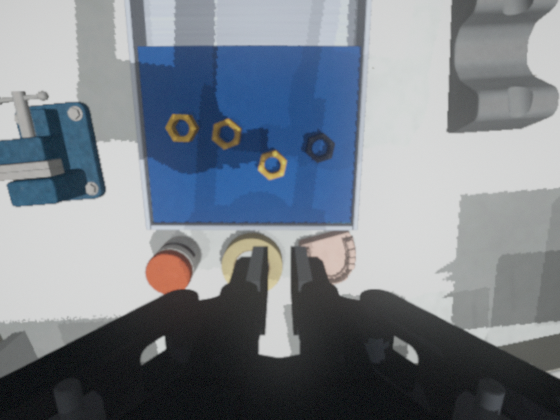

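The wrist view shows the brass nuts at (181,128), (227,134) and (272,165), and the black nut at (319,147). The front edge is at row 46, from column 138 to 362. I'll cross-check the positions against the top camera.

```bash
python3 - <<'E'
from h import *
import pickle
c=pickle.load(open('w1c.pkl','rb'))
for p,h in (((319,147),.044),((272,165),.044),((227,133.5),.044),((181,128),.044),((138,47),.03),((362,45),.03),((150,225),.038),((353,225),.038)):
    print((w2b(ray('wrist',[p],h,c)[0])*1000).round(1))
E
```

```text
[87.1 64.4 44. ]
[103.4  21.6  44. ]
[ 75.  -18.7  44. ]
[ 69.9 -59.8  44. ]
[ -0.9 -97.7  30. ]
[ -1.7 101.9  30. ]
[163.2 -99.5  38. ]
[163.4 100.9  38. ]
```

```bash
python3 -m creep '[{"hand":0.12,"translation":[-1.2,-0.7,0],"delta_rot":[0,0,0]},{"hand":0.12,"translation":[0,0,3.5],"delta_rot":[0,0,0]},{"hand":0.12,"translation":[0,0,3.5],"delta_rot":[0,0,0]},{"hand":0.12,"translation":[0,0,3.5],"delta_rot":[0,0,0]},{"hand":0.12,"translation":[0,0,3.4],"delta_rot":[0,0,0]},{"hand":0.12,"translation":[0,0,0],"delta_rot":[0,0,0]}]'
python3 - <<'E'
from h import *
go(.14,.02,.044)
im,d=ctrl.get_image('wrist');cv2.imwrite('pics/w2.png',im[:,:,::-1])
im,d=ctrl.get_image('scene');cv2.imwrite('pics/s2.png',cv2.resize(im[150:290,170:400,::-1],None,fx=3,fy=3,interpolation=2))
E
```

```text
t: 2.9
tool_pos: [0.607, -0.1312, 0.0728]
tool_rot: [-0.335, -3.117, -0.003]
contact_force: [0.1, -0.1, -0.1]
opening: 0.0101
t 2.9 board [135.5  22.6  72.8] rot left deg [ 0.06 -0.41  0.07] F [ 0.1 -0.1 -0.1] open 0.0101
now-axes cm [-0.47 -0.26  2.88] aligned cm [-0.45 -0.26  2.88]
```

View pics/w2.png

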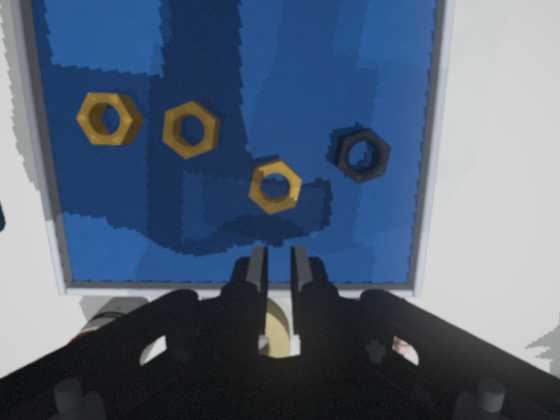

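View pics/s2.png

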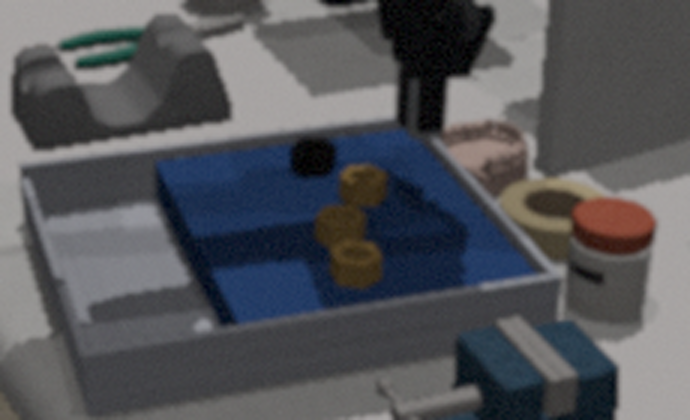

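The fingers hang behind the centre nut at (275,187), with the finger gap at column 281, about 2 mm off. Next I'll descend gently.

```bash
python3 -m creep '[{"hand":0.12,"translation":[-0.4,-0.25,1.0],"delta_rot":[0,-0.4,0]},{"hand":0.12,"translation":[0,0,1.0],"delta_rot":[0,0,0]},{"hand":0.12,"translation":[0,0,0.4],"delta_rot":[0,0,0]},{"hand":0.12,"translation":[0,0,0.3],"delta_rot":[0,0,0]},{"hand":0.12,"translation":[0,0,0],"delta_rot":[0,0,0]}]'
python3 - <<'E'
from h import *
go(.01,.02,.044)
im,d=ctrl.get_image('wrist');cv2.imwrite('pics/w3.png',im[:,:,::-1])
E
```

```text
t: 3.62
tool_pos: [0.6131, -0.1364, 0.049]
tool_rot: [0.337, 3.117, -0.001]
contact_force: [0.5, 0.4, 0.1]
opening: 0.0104
t 3.62 board [142.5  18.9  49. ] rot left deg [ 0.    0.37 -0.01] F [0.5 0.4 0.1] open 0.0104
now-axes cm [13.26  0.11  0.42] aligned cm [13.25  0.11  0.5 ]
```

View pics/w3.png

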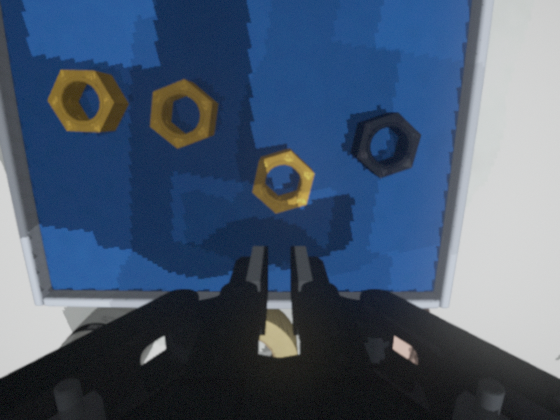

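```bash
python3 -m creep '[{"hand":0.12,"translation":[0,0,0.45],"delta_rot":[0,0.3,0]},{"hand":0.12,"translation":[1.0,0,0],"delta_rot":[0,0,0]},{"hand":0.12,"translation":[1.0,0,0],"delta_rot":[0,0,0]},{"hand":0.12,"translation":[1.0,0,0],"delta_rot":[0,0,0]},{"hand":0.12,"translation":[1.0,0,0],"delta_rot":[0,0,0]},{"hand":0.12,"translation":[1.0,0,0],"delta_rot":[0,0,0]}]'
python3 - <<'E'
from h import *
go(.01,.02,.044)
im,d=ctrl.get_image('wrist');cv2.imwrite('pics/w4.png',im[:,:,::-1])
E
```

```text
t: 4.42
tool_pos: [0.5637, -0.1256, 0.0448]
tool_rot: [0.338, 3.121, -0.0]
contact_force: [-0.8, 0.1, -0.0]
opening: 0.0104
t 4.42 board [92.  18.8 44.8] rot left deg [-0.    0.11 -0.01] F [-0.8  0.1 -0. ] open 0.0104
now-axes cm [8.2  0.11 0.07] aligned cm [8.2  0.12 0.08]
```

View pics/w4.png

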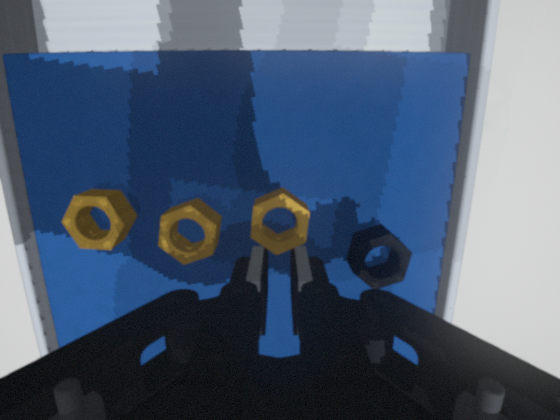

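The nut at (280,220) sits centred against both fingertips, and the others are untouched. I'll push on over the edge.

```bash
python3 -m creep '[{"hand":0.12,"translation":[1.2,0,0],"delta_rot":[0,0,0]},{"hand":0.12,"translation":[1.2,0,0],"delta_rot":[0,0,0]},{"hand":0.12,"translation":[1.2,0,0],"delta_rot":[0,0,0]},{"hand":0.12,"translation":[1.2,0,0],"delta_rot":[0,0,0]},{"hand":0.12,"translation":[1.2,0,0],"delta_rot":[0,0,0]},{"hand":0.12,"translation":[1.2,0,0],"delta_rot":[0,0,0]},{"hand":0.12,"translation":[1.2,0,0],"delta_rot":[0,0,0]},{"hand":0.12,"translation":[1.0,0,0],"delta_rot":[0,0,0]}]'
python3 -m creep '[{"hand":0.12,"translation":[0,0,0],"delta_rot":[0,0,0]},{"hand":0.12,"translation":[0,0,-3],"delta_rot":[0,0,0]},{"hand":0.12,"translation":[0,0,-3],"delta_rot":[0,0,0]}]'
python3 - <<'E'
from h import *
go(.11,-.02,.1)
im,d=ctrl.get_image('wrist');cv2.imwrite('pics/w5.png',im[:,:,::-1])
im,d=ctrl.get_image('scene');cv2.imwrite('pics/s5.png',cv2.resize(im[150:290,170:400,::-1],None,fx=3,fy=3,interpolation=2))
E
```

```text
t: 5.48
tool_pos: [0.4715, -0.1053, 0.0443]
tool_rot: [0.338, 3.122, -0.0]
contact_force: [0.4, 0.6, 0.0]
opening: 0.0102
t: 5.85
tool_pos: [0.4723, -0.1055, 0.1049]
tool_rot: [0.338, 3.122, 0.0]
contact_force: [0.9, -0.6, -0.4]
opening: 0.0108
t 5.85 board [ -1.5  18.9 104.9] rot left deg [ 0.01  0.05 -0.01] F [ 0.9 -0.6 -0.4] open 0.0108
now-axes cm [-11.15  -3.89   0.5 ] aligned cm [-11.15  -3.89   0.49]
```

View pics/w5.png

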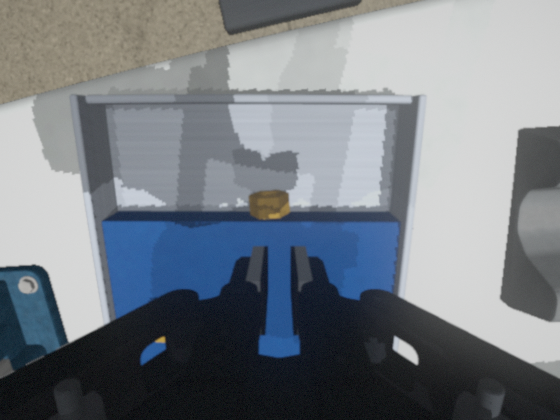

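View pics/s5.png

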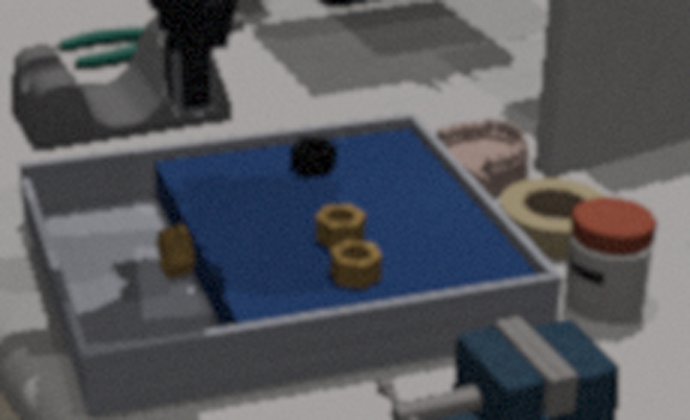

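Nut 1 is in the trough, standing on a side at scene-crop (177,250). The black nut and the objects behind the board haven't moved. Next is the middle nut.

```bash
python3 -m creep '[{"hand":0.12,"translation":[-3.9,-1.3,0],"delta_rot":[0,0,0]},{"hand":0.12,"translation":[-3.9,-1.3,0],"delta_rot":[0,0,0]},{"hand":0.12,"translation":[-3.9,-1.3,0],"delta_rot":[0,0,0]},{"hand":0.12,"translation":[0,0,0],"delta_rot":[0,0,0]},{"hand":0.12,"translation":[0,0,2],"delta_rot":[0,0,0]},{"hand":0.12,"translation":[0,0,1.5],"delta_rot":[0,0,0]},{"hand":0.12,"translation":[0,0,0],"delta_rot":[0,0,0]}]'
python3 - <<'E'
from h import *
go(.11,-.02,.044)
im,d=ctrl.get_image('wrist');cv2.imwrite('pics/w6.png',im[:,:,::-1])
E
```

```text
t: 6.82
tool_pos: [0.5759, -0.1674, 0.0666]
tool_rot: [-0.337, -3.12, -0.002]
contact_force: [-0.1, 0.7, -0.3]
opening: 0.0105
t 6.83 board [112.9 -19.4  66.6] rot left deg [ 0.06 -0.21  0.01] F [-0.1  0.7 -0.3] open 0.0105
now-axes cm [ 0.28 -0.06  2.26] aligned cm [ 0.29 -0.06  2.26]
```

View pics/w6.png

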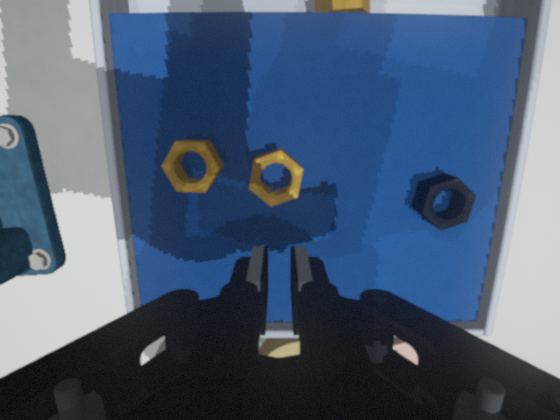

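The nut at (276,178) is ahead of the finger gap. I'll descend and push.

```bash
python3 -m creep '[{"hand":0.12,"translation":[0,-0.1,1.0],"delta_rot":[0,-0.2,0]},{"hand":0.12,"translation":[0,0,0.8],"delta_rot":[0,0,0]},{"hand":0.12,"translation":[0,0,0.4],"delta_rot":[0,0,0]},{"hand":0.12,"translation":[0,0,0],"delta_rot":[0,0,0]},{"hand":0.12,"translation":[1.0,0,0],"delta_rot":[0,0,0]},{"hand":0.12,"translation":[1.0,0,0],"delta_rot":[0,0,0]},{"hand":0.12,"translation":[1.0,0,0],"delta_rot":[0,0,0]},{"hand":0.12,"translation":[1.0,0,0],"delta_rot":[0,0,0]}]'
python3 - <<'E'
from h import *
go(-.002,-.02,.044)
im,d=ctrl.get_image('wrist');cv2.imwrite('pics/w7.png',im[:,:,::-1])
E
```

```text
t: 7.88
tool_pos: [0.5387, -0.161, 0.0478]
tool_rot: [0.338, 3.118, -0.001]
contact_force: [1.0, 0.1, 0.2]
opening: 0.0101
t 7.88 board [ 75.1 -21.2  47.8] rot left deg [-0.01  0.33 -0.01] F [1.  0.1 0.2] open 0.0101
now-axes cm [7.71 0.11 0.34] aligned cm [7.71 0.12 0.38]
```

View pics/w7.png

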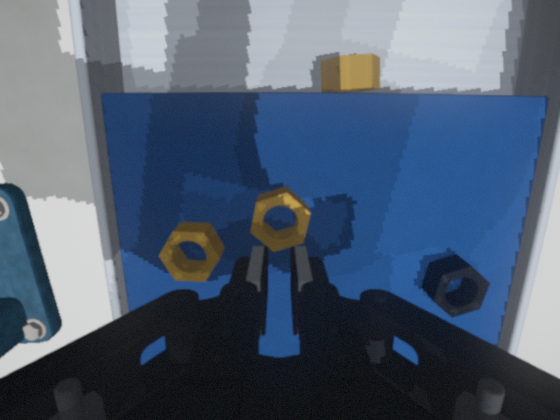

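The nut is centred on the fingers at (280,220). I'll lower 4 mm and push it over.

```bash
python3 -m creep '[{"hand":0.12,"translation":[0,0,0.35],"delta_rot":[0,0.3,0]},{"hand":0.12,"translation":[1.1,0,0],"delta_rot":[0,0,0]},{"hand":0.12,"translation":[1.1,0,0],"delta_rot":[0,0,0]},{"hand":0.12,"translation":[1.1,0,0],"delta_rot":[0,0,0]},{"hand":0.12,"translation":[1.1,0,0],"delta_rot":[0,0,0]},{"hand":0.12,"translation":[1.1,0,0],"delta_rot":[0,0,0]},{"hand":0.12,"translation":[1.1,0,0],"delta_rot":[0,0,0]},{"hand":0.12,"translation":[1.0,0,0],"delta_rot":[0,0,0]}]'
python3 -m creep '[{"hand":0.12,"translation":[0,0,0],"delta_rot":[0,0,0]},{"hand":0.12,"translation":[0,0,-3],"delta_rot":[0,0,0]},{"hand":0.12,"translation":[0,0,-3],"delta_rot":[0,0,0]}]'
python3 - <<'E'
from h import *
go(.107,-.061,.1)
im,d=ctrl.get_image('wrist');cv2.imwrite('pics/w8.png',im[:,:,::-1])
im,d=ctrl.get_image('scene');cv2.imwrite('pics/s8.png',cv2.resize(im[150:290,170:400,::-1],None,fx=3,fy=3,interpolation=2))
E
```

```text
t: 8.93
tool_pos: [0.4641, -0.1446, 0.0439]
tool_rot: [-0.338, -3.123, -0.0]
contact_force: [0.1, 0.1, 0.1]
opening: 0.0105
t: 9.3
tool_pos: [0.4649, -0.1448, 0.1044]
tool_rot: [-0.338, -3.123, -0.001]
contact_force: [-0.2, 0.2, -0.8]
opening: 0.0106
t 9.3 board [ -0.4 -21.1 104.4] rot left deg [ 0.01 -0.05 -0.01] F [-0.2  0.2 -0.8] open 0.0106
now-axes cm [-10.74  -3.99   0.43] aligned cm [-10.74  -3.99   0.44]
```

View pics/s8.png

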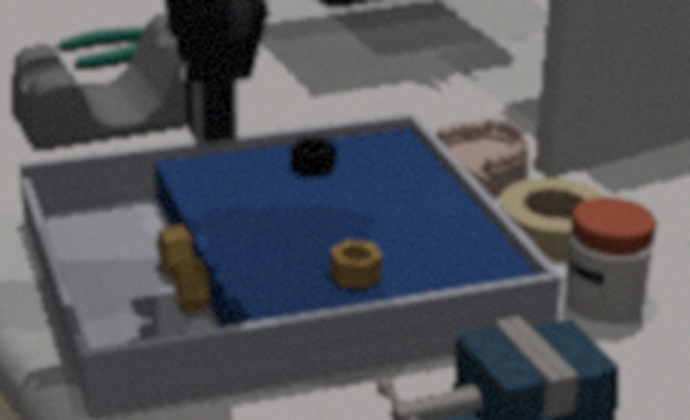

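View pics/w8.png

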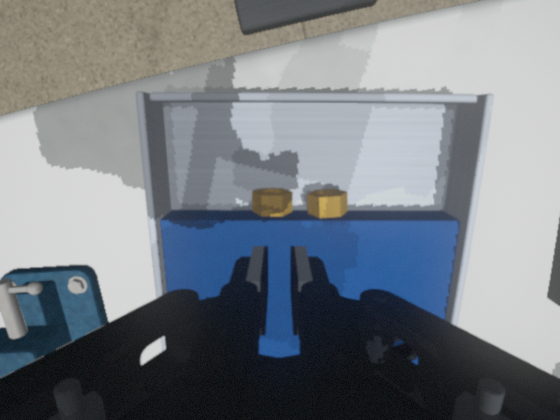

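Both nuts are in the trough, at wrist pixels (272,202) and (327,203). Now the third.

```bash
python3 -m creep '[{"hand":0.12,"translation":[-3.8,-1.35,0],"delta_rot":[0,0,0]},{"hand":0.12,"translation":[-3.8,-1.35,0],"delta_rot":[0,0,0]},{"hand":0.12,"translation":[-3.6,-1.3,0],"delta_rot":[0,0,0]},{"hand":0.12,"translation":[0,0,0],"delta_rot":[0,0,0]},{"hand":0.12,"translation":[0,0,2],"delta_rot":[0,0,0]},{"hand":0.12,"translation":[0,0,1.5],"delta_rot":[0,0,0]},{"hand":0.12,"translation":[0,0,0],"delta_rot":[0,0,0]}]'
python3 - <<'E'
from h import *
go(.107,-.061,.044)
im,d=ctrl.get_image('wrist');cv2.imwrite('pics/w9.png',im[:,:,::-1])
E
```

```text
t: 10.28
tool_pos: [0.5635, -0.2065, 0.0659]
tool_rot: [-0.337, -3.118, -0.003]
contact_force: [-1.1, -0.3, 0.4]
opening: 0.0102
t 10.28 board [109.1 -60.3  65.9] rot left deg [ 0.08 -0.31  0.01] F [-1.1 -0.3  0.4] open 0.0102
now-axes cm [ 0.2  -0.07  2.19] aligned cm [ 0.21 -0.07  2.19]
```

View pics/w9.png

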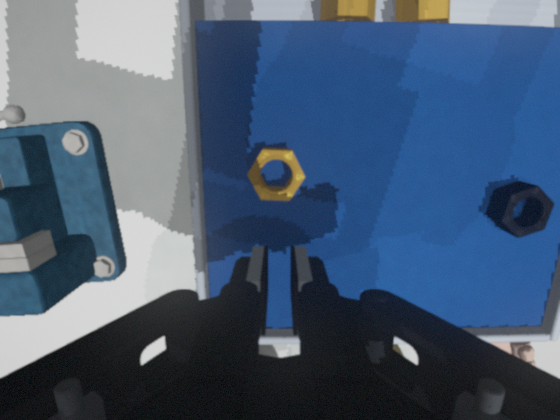

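The nut at (277,175) is lined up and the vise is well clear to the left. I'll descend and push.

```bash
python3 -m creep '[{"hand":0.12,"translation":[0,-0.1,1.0],"delta_rot":[0,-0.1,0]},{"hand":0.12,"translation":[0,0,0.9],"delta_rot":[0,0,0]},{"hand":0.12,"translation":[0,0,0.5],"delta_rot":[0,0,0]},{"hand":0.12,"translation":[0,0,0],"delta_rot":[0,0,0]},{"hand":0.12,"translation":[1.0,0,0],"delta_rot":[0,0,0]},{"hand":0.12,"translation":[1.0,0,0],"delta_rot":[0,0,0]},{"hand":0.12,"translation":[1.0,0,0],"delta_rot":[0,0,0]},{"hand":0.12,"translation":[1.0,0,0],"delta_rot":[0,0,0]}]'
python3 - <<'E'
from h import *
go(-.002,-.061,.044)
im,d=ctrl.get_image('wrist');cv2.imwrite('pics/w10.png',im[:,:,::-1])
E
```

```text
t: 11.32
tool_pos: [0.526, -0.2003, 0.0452]
tool_rot: [0.338, 3.121, -0.001]
contact_force: [1.0, -0.2, -0.1]
opening: 0.0103
t 11.32 board [ 71.1 -62.2  45.2] rot left deg [-0.01  0.13 -0.01] F [ 1.  -0.2 -0.1] open 0.0103
now-axes cm [7.31 0.12 0.11] aligned cm [7.31 0.12 0.12]
```

View pics/w10.png

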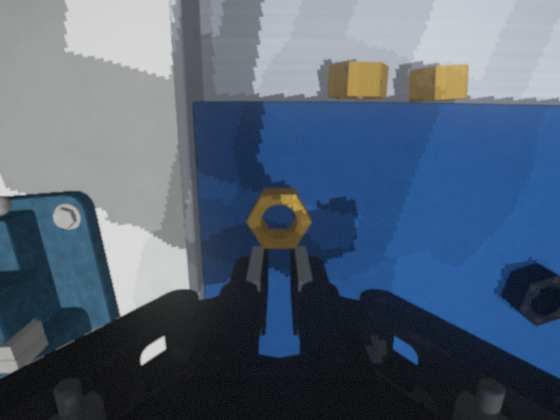

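The third nut is centred on the fingers at (280,218). I'll push it over the edge.

```bash
python3 -m creep '[{"hand":0.12,"translation":[1.1,0,0],"delta_rot":[0,0,0]},{"hand":0.12,"translation":[1.1,0,0],"delta_rot":[0,0,0]},{"hand":0.12,"translation":[1.1,0,0],"delta_rot":[0,0,0]},{"hand":0.12,"translation":[1.1,0,0],"delta_rot":[0,0,0]},{"hand":0.12,"translation":[1.1,0,0],"delta_rot":[0,0,0]},{"hand":0.12,"translation":[1.0,0,0],"delta_rot":[0,0,0]},{"hand":0.12,"translation":[0.9,0,0],"delta_rot":[0,0,0]},{"hand":0.12,"translation":[0,0,0],"delta_rot":[0,0,0]}]'
python3 -m creep '[{"hand":0.12,"translation":[0,0,-3],"delta_rot":[0,0,0]},{"hand":0.12,"translation":[0,0,-4],"delta_rot":[0,0,0]},{"hand":0.12,"translation":[0,0,-5],"delta_rot":[0,0,0]},{"hand":0.12,"translation":[0,5,-3],"delta_rot":[0,0,0]},{"hand":0.12,"translation":[0,5,0],"delta_rot":[0,0,0]},{"hand":0.12,"translation":[0,5,0],"delta_rot":[0,0,0]},{"hand":0.12,"translation":[0,5,0],"delta_rot":[0,0,0]},{"hand":0.12,"translation":[0,5,0],"delta_rot":[0,0,0]}]'
python3 - <<'E'
from h import *
st()
im,d=ctrl.get_image('top');cv2.imwrite('pics/t11.png',cv2.resize(im[130:310,225:365,::-1],None,fx=3.3,fy=3.3,interpolation=2))
im,d=ctrl.get_image('scene');cv2.imwrite('pics/s11.png',cv2.resize(im[150:290,170:400,::-1],None,fx=3,fy=3,interpolation=2))
E
```

```text
t: 12.38
tool_pos: [0.4536, -0.1843, 0.0446]
tool_rot: [0.338, 3.122, 0.0]
contact_force: [0.4, 0.6, 0.5]
opening: 0.01
t: 13.38
tool_pos: [0.508, 0.0614, 0.1951]
tool_rot: [0.338, 3.121, -0.0]
contact_force: [0.6, -0.6, 0.8]
opening: 0.0104
t 13.38 board [ -2.4 189.6 195.1] rot left deg [ 0.    0.15 -0.  ] F [ 0.6 -0.6  0.8] open 0.0104
```

View pics/t11.png

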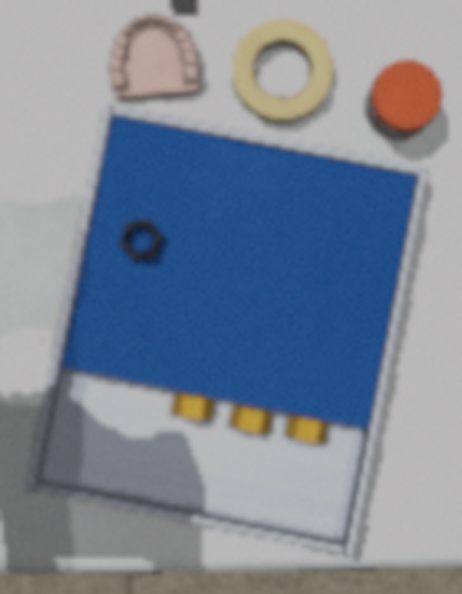

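View pics/s11.png

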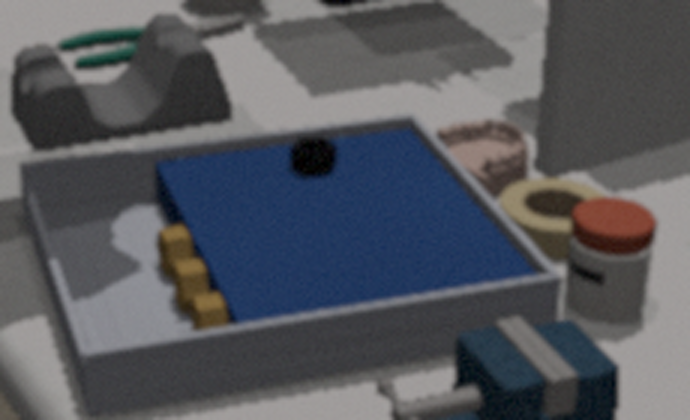

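All three brass nuts are in the trough, at crop (193,408), (251,420) and (307,430). The black nut is unmoved at (143,242), and the tape, model and jar are where they started. The arm is clear, so I'll hand in.

```bash
python3 -c "
from station import ctrl
print(ctrl.finish_job())"
```

```text
the job is handed in; nothing more can be done
None
```

I pushed the three brass nuts one at a time across the deck and over the front edge into the trough, using nearly closed fingertips. None was picked up, and I handed the job in at about 13.5 s of the 48 s.

- **Nuts:** the last top and scene pictures show all three brass nuts in the trough. They stand on edge against the deck's front face rather than lying flat. I judged this by eye and did not measure their height.
- **Everything else:** by eye, the black nut is still at its starting place on the deck, and the tape, pink model and jar have not moved.
- **Forces:** the contact force stayed at about 1 N in every reading, and the arm was clear of everything at hand-in.
- **Disagreements:** the top and wrist cameras differed by up to 3 mm on the nut positions. The one scene-camera reading I took was about 7 mm off in depth and I did not use it. I lined each nut up in the wrist picture before pushing.

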